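Change the bench supply over to the second feed

ROBOT

A 7-joint arm with a two-finger parallel gripper is mounted at the origin on a cart in front of the work surface, level with it; the furniture and walls round the work are solid. World frame = base frame: x ahead of the robot, y to its left, z up, the work surface at z = 0. Lengths are in m, angles in rad, forces in N, time in s.
With the tool pointing down it reaches from about 0.375 to 0.925 m from the base axis. Payload 3.1 kg.
Tool frame: the origin (TCP) lies between the finger pads; the fingertips stand 19 mm ahead of it and the grasp point (between the pads) is the TCP; z points along the fingers, y is the direction in which the jaws open and shut (so a half turn about z gives the same grasp; the last joint's range is limited). The gripper opens to 85 mm and grips with 20 to 120 N. Pads are 22 mm wide; open, the fingers measure 114 mm over their backs; the gripper's body (76 mm by 85 mm) begins 54 mm behind the grasp point. The pads swing forward as they close: fully open they stand 13 mm farther back than shut.
Start: joints at [1.134, 0.383, 0.044, 1.598, -0.018, 1.161, -0.05], TCP at [0.216, -0.613, 0.25] pointing down, gripper open.
Joint ranges: [-2.61, 2.61], [-0.41, 2.15], [-1.48, 1.57], [0, 2.5], [-1.57, 4.71], [0.05, 1.97], [-2.85, 2.85]. Speed limits (rad/s): [2.79, 2.79, 3.14, 3.14, 3.14, 3.14, 3.14].

INTERFACE

Orientations are given as a unit quaternion [x, y, z, w].
In Python, from bench import move_ptp, movel, move_j, move_gripper, pause, inverse_kinematics, read_camera, camera_params, MotionError, sign_off, look_for, tip_of, read_time_s, read_qpos, read_joint_vel, read_effort, read_eef_pos, read_tcp_rot, read_ft_force, read_ft_torque, read_finger_gap gives the robot as it stands. Calls block until the motion is done:
- move_ptp(position, orientation): joint-space move of the TCP to a pose.
- movel(position, orientation=None, speed=0.15): straight line of the TCP; orientation=None keeps the orientation; speed is the mean speed in m/s.
- move_j(angles): joint-space move.
- move_gripper(opening, effort=None): finger opening in m; effort is the grip in N (None keeps the last); returns when the fingers have stopped.
- pause(seconds).
- inverse_kinematics(position, orientation): joint angles nearest the present ones, or None.
- read_camera(name): name is "scene" or "top" or "wrist"; returns the picture (420x560x3 uint8, red, green, blue); there is no depth.
- camera_params(name): a dict with "K" (3x3 intrinsics, pixels), "dist_coeffs" ([k1, k2, p1, p2, k3] as OpenCV has them; the pictures are not rectified), "camera_from_world" (4x4, takes a point from world to camera coordinates). Camera axes: x right, y down, z forward; pixel columns grow to the right and rows downward; lengths in m; the calibration is good to about 2 mm. A picture is of the moment at which its call begins: read the wrist's pose just before it. camera_params takes no time and is no camera call; for the wrist camera it gives the pose at the moment of the call.
A pose or a line that the arm cannot do raises MotionError and nothing moves.
- sign_off(): hands the job in, once; it reports no verdict.
Trained networks look in the newest picture that a camera, given by its name, has taken for a name from the list of things; names that differ only in an ending like _2 or _b are one class to them, and where a whole thing is asked for, a point or a joint stands for the part that bears it (a point fixed in the world has none). Each returns a list of dicts, best first, with "confidence" (0 to 1); they miss things now and then, are a little off and sometimes report something else, mostly with a low value. They report only what shows in the picture. A call takes as long as a camera call.
- look_for(camera, name): "at" ([column, row] in pixels, amid what is visible of it).
- tip_of(camera, name): "at" ([column, row] in pixels: a listed point, or the origin of a listed thing).
Readings, each from a call of its own:
- read_time_s(): time.
- read_qpos(): joint angles.
- read_joint_vel(): joint speeds.
- read_effort(): joint torques, N m.
- read_eef_pos(): TCP position.
- read_tcp_rot(): TCP orientation.
- read_ft_force(): force on the tool from outside, world axes, zero at the start.
- read_ft_torque(): the same for the moment, N m.
- read_finger_gap(): finger opening in m.
Only numpy, scipy, OpenCV 4.12 (cv2) and the standard library are available. Lean on these libraries where they do the work, as an engineer would, in place of code of your own. Each camera call takes 0.05 s, during which the arm holds its last target.

TASK

The grey changeover switch on the bench leans to its left-hand feed and its loose operating bar has been left among the tools. Put the bar nose first fully home in the switch's socket and let go of it; then take hold of it again, bring it over to upright (centre off), pause there for two seconds so that the machines run down, and only then throw it fully over to the right-hand stop. Leave the bar standing in the socket, and leave everything else on the bench where it is.

Things in the scene. Friction and masses are not known exactly. Their poses are not given: they have to be found in the camera images.
- bar_centre (a point): Centre of the loose operating bar, on its axis, 13 mm above the bench as it lies. Straight steel bar, 150 mm long, 0.15 to 0.31 kg; this point's x axis points to the black grip end. 16 mm square shank, the last 5 mm tapering to an 11 mm round nose; 26 mm square collar, 6 mm thick, from 51 mm above the nose tip; 26 mm square grip on the last 65 mm. It lies level on collar and grip, flats up and down.
- pivot (a point): Middle of the changeover switch's rocker, on its pivot axis, 62 mm above the bench. Its x axis is the pivot axis (level, pointing away from the robot); its z axis points out along the socket and leans with it. The grey housing below is 76 mm deep (along the pivot axis), 150 mm long, 48 mm high, screwed to the bench; steel conduits behind it.
- socket_mouth (a point): Centre of the open end of the rocker's square socket, 66 mm out from the pivot; z axis points out of it. Bore 19 mm square (two flats face along the pivot axis), 50 mm deep, flared to 24 mm over the last 6 mm; about 30 mm square outside. The bar goes in nose first, any flat forward, and is home with its nose on the floor, the collar 1 mm off the mouth, bar_centre then 25 mm out from it. Its weight keeps it in.
- socket_floor (a point): Centre of the socket's floor, 50 mm below the mouth, 16 mm out from the pivot.
- rocker (a joint): Lean of the rocker, rad: 0 = upright = centre off; -0.9 = fully left (+y side, one stud on the front plate), +0.9 = fully right (two studs), rubber stops at both. Starts between -0.90 and -0.80. Stiff friction (about 0.5 N m), no spring, no detent: it stays where it is left. The bar has about 0.08 rad of play either way in the socket.
- micrometer: Bystander: black and steel micrometer, 41x129x15 mm, lying flat, its length along its y axis. Origin at the centre of its underside.
- vial: Bystander: corked glass vial, 24 mm diameter, 54 mm tall, standing. Origin at the centre of its underside.
- oil_can: Bystander: red conical oil can with a thin spout, 68 mm diameter, 118 mm tall, standing. Origin at the centre of its underside.
- spirit_bottle: Bystander: small chromed bottle, 35 mm diameter, 88 mm tall, standing. Origin at the centre of its underside.
- screwdriver: Bystander: black-handled screwdriver, 209 mm long, lying behind the switch. Origin at the centre of its underside.
- pliers: Bystander: red-handled long-nose pliers, 67x190x15 mm, lying in front of the lathe (which begins 0.12 m left of the robot's centre line and stands up to 0.27 m high; the bench's front edge is 0.33 m ahead of the robot). Origin at the centre of its underside.

How it is judged:
On the way, in this order (a step that is already met when the one before it is completed fails the run):
1. the bar is fully home in the socket (within 8 mm of the socket floor) and the fingers have let go, the switch still leaning left (z of bar_centre in the frame of socket_mouth below 0.033 m and distance between bar_centre and socket_mouth below 0.036 m and angle between the x axis of bar_centre and the z axis of socket_mouth, either way round below 0.2 rad and contact force between the fingers and anything else below 0.1 N and value of joint rocker below -0.5 rad), for 0.2 s.
2. the switch stands still at centre off (within 0.17 rad of upright) for 1.5 s, the bar in it (z of bar_centre in the frame of socket_mouth below 0.033 m and distance between bar_centre and socket_mouth below 0.036 m and angle between the x axis of bar_centre and the z axis of socket_mouth, either way round below 0.2 rad and value of joint rocker between -0.17 and 0.17 rad and velocity of joint rocker between -0.15 and 0.15 rad/s), for 1.5 s.
At the end, for the whole second after the job is handed in: The switch leans right by more than 0.78 rad (stop at 0.9) and is at rest, and the bar stands in its socket home within 8 mm (its centre less than 33 mm out from the mouth and in line with the socket) (z of bar_centre in the frame of socket_mouth below 0.033 m and distance between bar_centre and socket_mouth below 0.036 m and angle between the x axis of bar_centre and the z axis of socket_mouth, either way round below 0.2 rad and value of joint rocker above 0.78 rad and velocity of joint rocker between -0.05 and 0.05 rad/s); the robot touches nothing.
It fails at once if a bystander is moved more than 30 mm (distance of any of micrometer, vial, oil_can, spirit_bottle, screwdriver, pliers from where it was at the start of the episode above 0.03 m).
It also fails if it takes over 72 s, if anything falls off the work surface, if the arm or the gripper's body presses on something with over 40 N, if the wrist force passes 120 N, or if a joint passes its speed limit or range.

## Working session

There is one attempt and no reset: what is moved stays moved. The work goes in short steps, each a Python script; the robot and the scene stay as the last script left them, time stands still between calls to the robot, and variables do not carry over. Pictures are saved under pics/ and viewed, and the job is handed in when it is done.

```bash
ls; mkdir -p pics; cat > h.py <<'E'
from bench import *
import numpy as np, cv2
from scipy.spatial.transform import Rotation as R
def snap(c,n):
    P=camera_params(c); im=read_camera(c); cv2.imwrite(f'pics/{n}.png',im[:,:,::-1]); return im,P
def ray(P,uv):
    K=np.array(P['K']);d=np.array(P['dist_coeffs'],float);T=np.array(P['camera_from_world'])
    n=cv2.undistortPoints(np.array([[uv]],float),K,d)[0,0]
    Rm=T[:3,:3];o=-Rm.T@T[:3,3];v=Rm.T@np.array([n[0],n[1],1]);return o,v/np.linalg.norm(v)
def atz(P,uv,z):
    o,v=ray(P,uv);return o+v*(z-o[2])/v[2]
def proj(P,X):
    T=np.array(P['camera_from_world']);return cv2.projectPoints(np.array(X,float).reshape(-1,3),cv2.Rodrigues(T[:3,:3])[0],T[:3,3],np.array(P['K']),np.array(P['dist_coeffs'],float))[0].reshape(-1,2)
def tri(rs):
    A=0;b=0
    for o,v in rs:
        M=np.eye(3)-np.outer(v,v);A=A+M;b=b+M@o
    X=np.linalg.solve(A,b);return X,[np.linalg.norm((np.eye(3)-np.outer(v,v))@(X-o)) for o,v in rs]
E
cat > a.py <<'E'
from h import *
Ps={}
for c in ['scene','top','wrist']:
    im,P=snap(c,c+'0');Ps[c]=P
    o,_=ray(P,[280,210]);print(c,o.round(3),np.array(P['K'])[0,0])
    if c=='wrist':continue
    for n in ['bar_centre','pivot','socket_mouth','socket_floor','micrometer','vial','oil_can','spirit_bottle','screwdriver','pliers']:
        print(c,n,[(np.round(d['at'],1).tolist(),round(d['confidence'],2)) for d in tip_of(c,n)[:2]],[(np.round(d['at'],1).tolist(),round(d['confidence'],2)) for d in look_for(c,n)[:2]])
print(read_time_s(),read_tcp_rot(),read_eef_pos())
E
python3 a.py
```

```text
pics
scene [-0.297 -0.569  0.571] 423.78126427700727
scene bar_centre [([301.1, 272.3], 0.88)] [([298.5, 270.4], 0.55)]
scene pivot [([297.2, 219.9], 0.85)] [([291.8, 212.1], 0.81)]
scene socket_mouth [([282.2, 204.2], 0.71)] [([291.6, 216.2], 0.87)]
scene socket_floor [([295.9, 217.5], 0.84)] [([292.7, 215.3], 0.91)]
scene micrometer [([268.8, 264.2], 0.74), ([240.5, 259.7], 0.63)] [([241.8, 254.4], 0.53)]
scene vial [([270.0, 263.6], 0.66)] [([271.1, 257.1], 0.58)]
scene oil_can [([276.5, 215.9], 0.9)] [([273.6, 213.6], 0.91), ([273.4, 256.2], 0.75)]
scene spirit_bottle [([374.6, 250.4], 0.5)] [([377.7, 237.8], 0.73)]
scene screwdriver [([334.8, 227.2], 0.89)] [([327.2, 218.9], 0.91)]
scene pliers [([164.7, 243.1], 0.87)] [([160.5, 239.8], 0.84), ([378.5, 239.3], 0.71)]
top [0.479 0.027 1.224] 423.1271607869009
top bar_centre [([334.6, 251.5], 0.92), ([359.3, 177.8], 0.3)] [([332.1, 248.3], 0.58)]
top pivot [([297.3, 204.6], 0.83)] [([292.2, 202.4], 0.68), ([365.2, 175.0], 0.64)]
top socket_mouth [([282.2, 202.9], 0.79)] [([293.9, 201.9], 0.88)]
top socket_floor [] [([295.4, 203.7], 0.71)]
top micrometer [([244.0, 177.6], 0.63), ([272.5, 258.4], 0.53)] [([272.9, 260.0], 0.64)]
top vial [([312.1, 158.0], 0.71), ([304.8, 253.1], 0.58)] []
top oil_can [([243.7, 178.6], 0.73)] [([244.0, 174.2], 0.91)]
top spirit_bottle [([362.3, 175.5], 0.55)] [([292.4, 204.0], 0.48), ([364.0, 175.2], 0.45)]
top screwdriver [([311.2, 156.9], 0.75)] [([298.5, 156.7], 0.67), ([293.9, 202.4], 0.16)]
top pliers [([191.3, 276.0], 0.68), ([297.4, 202.4], 0.5)] [([189.1, 271.4], 0.96)]
wrist [ 0.286 -0.59   0.374] 369.82799544857426
2.15 [9.85678264e-01 1.68636767e-01 1.50265935e-05 1.38678859e-05] [ 0.216075   -0.61304806  0.25028941]
```

View pics/scene0.png

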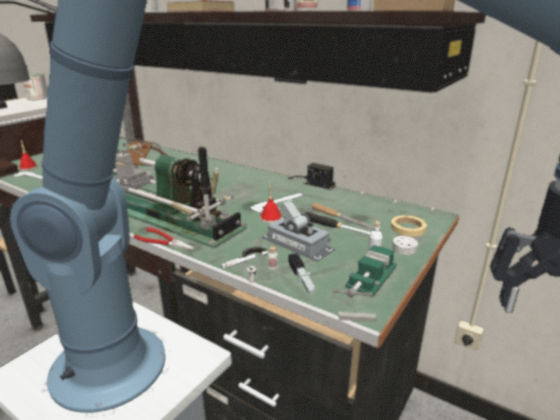

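View pics/top0.png

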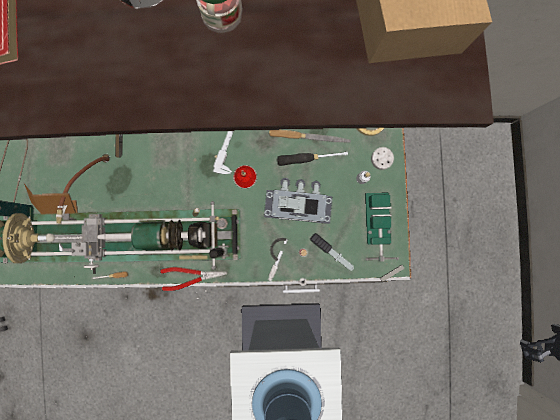

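```bash
python3 -c "
import cv2
a=cv2.imread('pics/top0.png')[130:300,180:400];cv2.imwrite('pics/top0c.png',cv2.resize(a,None,fx=3.5,fy=3.5,interpolation=2))
a=cv2.imread('pics/scene0.png')[150:300,220:420];cv2.imwrite('pics/scene0c.png',cv2.resize(a,None,fx=4,fy=4,interpolation=2))"
```

```text
(no output)
```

View pics/top0c.png

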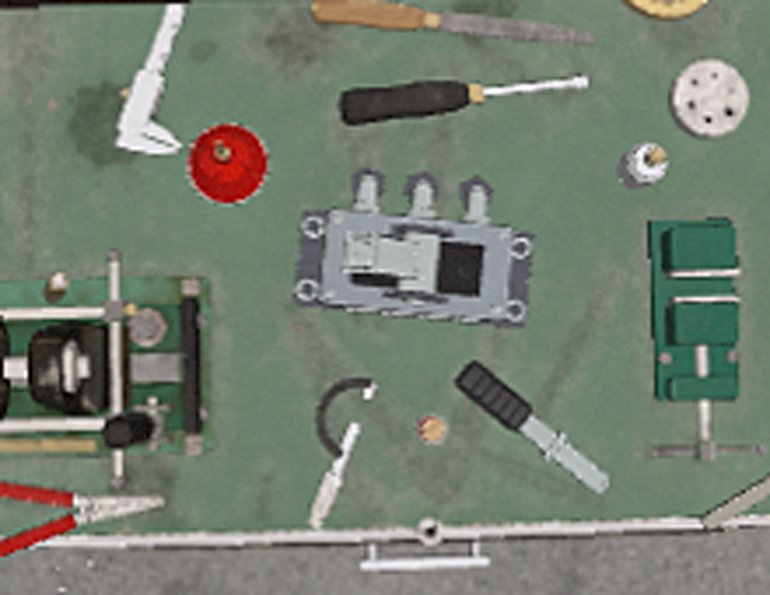

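View pics/scene0c.png

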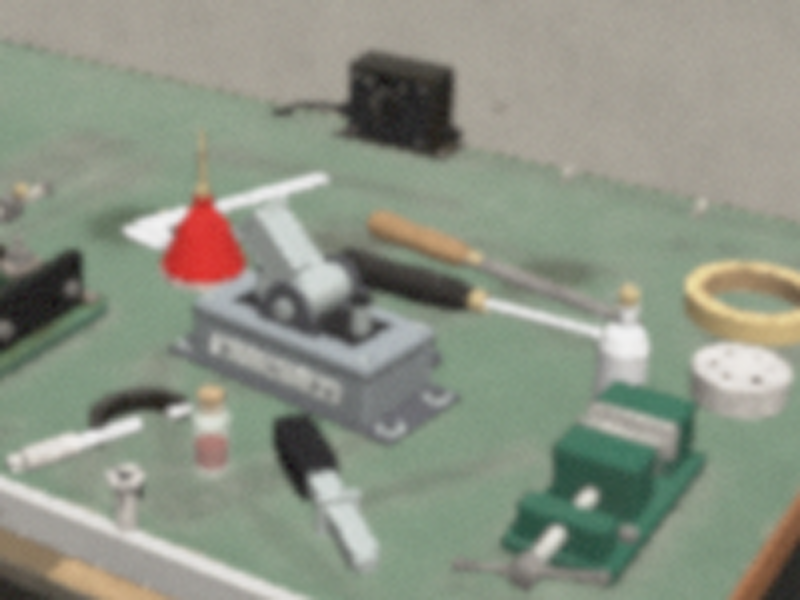

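The top view shows the bar at about (334,251), grip end upper-left and nose lower-right. The switch is at (297,204), socket leaning left, with the vial (303,252) and micrometer left of the bar. Next I'll turn these into metric positions.

```bash
cat > b.py <<'E'
from h import *
T=camera_params('top');S=camera_params('scene')
pt={'bar':([334.6,251.5],[301.1,272.3]),'pivot':([297.3,204.6],[297.2,219.9]),'mouth':([282.2,202.9],[282.2,204.2])}
for k,(a,b) in pt.items(): print(k,tri([ray(T,a),ray(S,b)]))
print('bar top',atz(T,pt['bar'][0],.013),'scene',atz(S,pt['bar'][1],.013))
print('pivot top',atz(T,pt['pivot'][0],.062),'scene',atz(S,pt['pivot'][1],.062))
c=lambda x,y:[180+x/3.5,130+y/3.5]
# bar ends (top-face edges)
print('grip',atz(T,c(475,378),.02),'nose',atz(T,c(600,486),.013))
print('edge front',atz(T,c(297,302),0.),atz(T,c(522,326),0.))
print('vial',atz(T,c(432,430),.054),'screws',[atz(T,c(*p),.004).round(3) for p in [(307,289),(515,310),(520,247),(312,226)]])
for h in (.05,.1):print('lathe end',atz(T,[240,230],h))
print(read_time_s())
E
python3 b.py
```

```text
bar (array([ 0.43307419, -0.14562156,  0.0167592 ]), [np.float64(0.0036154938783544933), np.float64(0.003615493878354505)])
pivot (array([ 0.56882838, -0.04421847,  0.07024413]), [np.float64(0.0015697789108995973), np.float64(0.0015697789108995198)])
mouth (array([5.69887674e-01, 5.07803801e-04, 1.04823792e-01]), [np.float64(0.001661663031002032), np.float64(0.001661663031001988)])
bar top [ 0.43494479 -0.14919774  0.013     ] scene [ 0.43551686 -0.14002978  0.013     ]
pivot top [ 0.56858677 -0.04340852  0.062     ] scene [ 0.58422249 -0.03674049  0.062     ]
grip [ 0.47516252 -0.09548955  0.02      ] nose [ 0.38379066 -0.1960425   0.013     ]
edge front [0.54195607 0.04785054 0.        ] [ 0.51697161 -0.13805903  0.        ]
vial [ 0.43535456 -0.05675046  0.054     ] screws [array([0.552, 0.039, 0.004]), array([ 0.53 , -0.132,  0.004]), array([ 0.582, -0.138,  0.004]), array([0.604, 0.034, 0.004])]
lathe end [0.50315828 0.11679259 0.05      ]
lathe end [0.50210998 0.11295782 0.1       ]
2.15
```

View pics/wrist0.png

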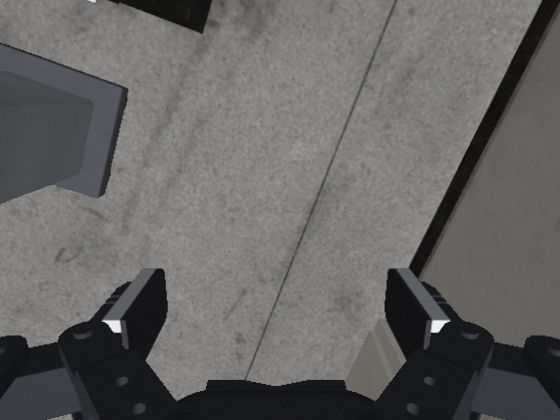

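```bash
cat >> h.py <<'E'
def rot(z,y):
    z=np.array(z,float);z/=np.linalg.norm(z);y=np.array(y,float);y-=z*(y@z);y/=np.linalg.norm(y)
    return R.from_matrix(np.c_[np.cross(y,z),y,z]).as_quat()
NAMES=['bar_centre','pivot','socket_mouth','socket_floor','vial','micrometer','spirit_bottle']
E
cat > c.py <<'E'
from h import *
p=[.42,-.09,.33];q=rot([0,0,-1],[0,-1,0])  # tool x
print(R.from_quat(q).as_matrix()[:,0],inverse_kinematics(p,q))
move_ptp(p,q)
im,P=snap('wrist','w1')
T=camera_params('top')
for n,tp in [('bar_centre',[334.6,251.5]),('pivot',[297.3,204.6]),('socket_mouth',[282.2,202.9]),('socket_floor',None),('vial',None)]:
    d=tip_of('wrist',n)[:2];print(n,[(np.round(e['at'],1).tolist(),round(e['confidence'],2)) for e in d])
    if tp and d: print(tri([ray(T,tp),ray(P,d[0]['at'])]))
    if d: print({z:atz(P,d[0]['at'],z).round(4).tolist() for z in (0,.013,.062)})
print(read_time_s())
np.save('P1.npy',P,allow_pickle=True)
E
python3 c.py
```

```text
[1. 0. 0.] [ 0.5648945  -0.09966857 -0.41625051  1.97453111 -0.04228984  1.25853046
 -1.40731644]
bar_centre [([318.7, 151.0], 0.63)]
(array([ 0.43675515, -0.14251633,  0.03818987]), [np.float64(0.00311846550860478), np.float64(0.0031184655086048674)])
{0: [0.4325, -0.1439, 0.0], 0.013: [0.4343, -0.1424, 0.013], 0.062: [0.4409, -0.1368, 0.062]}
pivot [([233.4, 19.1], 0.93)]
(array([ 0.57274439, -0.04651224,  0.02433483]), [np.float64(0.0014834664788651176), np.float64(0.0014834664788650935)])
{0: [0.5785, -0.0448, 0.0], 0.013: [0.5761, -0.0461, 0.013], 0.062: [0.567, -0.0512, 0.062]}
socket_mouth []
socket_floor []
vial [([248.1, 148.6], 0.74)]
{0: [0.4357, -0.0577, 0.0], 0.013: [0.4374, -0.0586, 0.013], 0.062: [0.4436, -0.0623, 0.062]}
4.4917
```

View pics/w1.png

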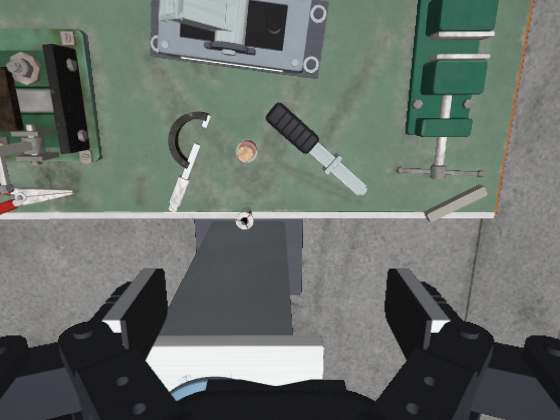

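Wrist view: bar with grip end near (276,114) and nose tip near (362,191); the vial is at (246,151) and the switch is cut off at the top. I'll fit the bar and take one more view over the switch.

```bash
cat > d.py <<'E'
from h import *
P1=np.load('P1.npy',allow_pickle=True).item()
print('grip end',atz(P1,[275.5,113],.018),'nose',atz(P1,[363,191.5],.013), 'mid', (atz(P1,[275.5,113],.018)+atz(P1,[363,191.5],.013))/2)
p=[.50,-.05,.36];q=rot([0,0,-1],[0,-1,0])
move_ptp(p,q)
im,P=snap('wrist','w2');np.save('P2.npy',P,allow_pickle=True)
for n in ['bar_centre','pivot','socket_mouth','socket_floor','vial','spirit_bottle']:
    d=tip_of('wrist',n)[:2];print(n,[(np.round(e['at'],1).tolist(),round(e['confidence'],2)) for e in d])
    if d: print({z:atz(P,d[0]['at'],z).round(4).tolist() for z in (0,.013,.062,.106)})
cv2.imwrite('pics/w2c.png',cv2.resize(im[:210,100:380,::-1],None,fx=2.85,fy=2.85,interpolation=2))
print(read_time_s())
E
python3 d.py
```

```text
grip end [ 0.47833762 -0.09123911  0.018     ] nose [ 0.38464994 -0.19813396  0.013     ] mid [ 0.43149378 -0.14468653  0.0155    ]
bar_centre [([345.6, 211.2], 0.83)]
{0: [0.4273, -0.145, 0.0], 0.013: [0.4312, -0.1425, 0.013], 0.062: [0.4462, -0.1328, 0.062], 0.106: [0.4596, -0.1241, 0.106]}
pivot [([274.9, 107.9], 0.9)]
{0: [0.5635, -0.0484, 0.0], 0.013: [0.5638, -0.0484, 0.013], 0.062: [0.5649, -0.0486, 0.062], 0.106: [0.5659, -0.0487, 0.106]}
socket_mouth [([228.1, 97.2], 0.93), ([263.6, 104.5], 0.29)]
{0: [0.5763, 0.0102, 0.0], 0.013: [0.5762, 0.0086, 0.013], 0.062: [0.5761, 0.0025, 0.062], 0.106: [0.5759, -0.0029, 0.106]}
socket_floor [([267.0, 106.3], 0.92), ([57.9, 246.1], 0.5)]
{0: [0.5654, -0.0385, 0.0], 0.013: [0.5656, -0.0388, 0.013], 0.062: [0.5666, -0.0399, 0.062], 0.106: [0.5674, -0.0409, 0.106]}
vial [([58.3, 244.6], 0.69), ([283.3, 205.2], 0.67)]
{0: [0.378, 0.2542, 0.0], 0.013: [0.3833, 0.246, 0.013], 0.062: [0.4032, 0.2152, 0.062], 0.106: [0.4211, 0.1876, 0.106]}
spirit_bottle [([435.1, 38.1], 0.97)]
{0: [0.6438, -0.24, 0.0], 0.013: [0.642, -0.2348, 0.013], 0.062: [0.6349, -0.2156, 0.062], 0.106: [0.6286, -0.1982, 0.106]}
5.3083
```

View pics/w2c.png

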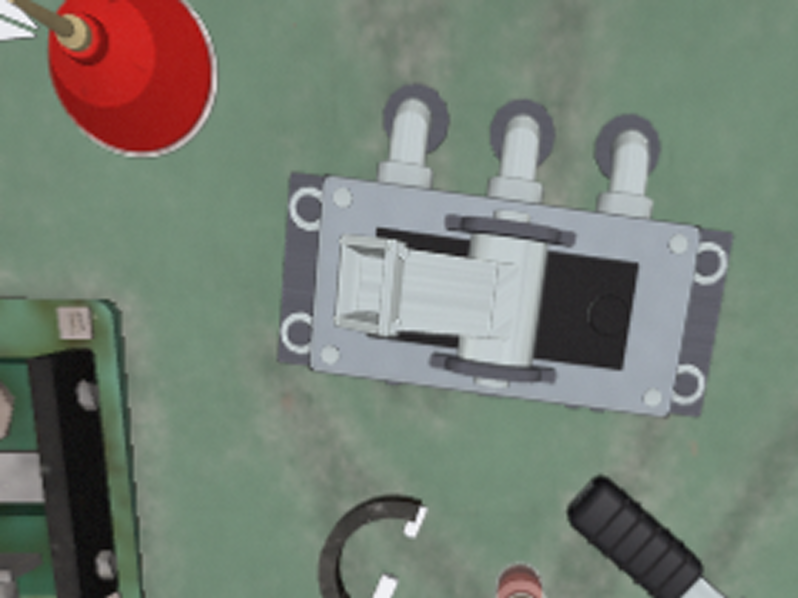

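```bash
cat > e.py <<'E'
from h import *
from scipy.optimize import least_squares
P=np.load('P2.npy',allow_pickle=True).item()
c=lambda x,y:[100+x/2.85,y/2.85]
plate=[c(322,177),c(698,230),c(667,415),c(311,368)]
W=[atz(P,u,.048) for u in plate];print(np.round(W,4).tolist(),'centre',np.mean(W,0))
print('sizes',np.linalg.norm(W[0]-W[1]),np.linalg.norm(W[1]-W[2]))
rim=np.array([c(343,235),c(400,240),c(393,335),c(336,327)])
def frame(v):
    x,y,yaw,l=v
    X=np.array([np.cos(yaw),np.sin(yaw),0]);Y=np.array([-X[1],X[0],0]);Z=np.array([0,0,1.])
    z=np.cos(l)*Z-np.sin(l)*Y   # lean neg -> +y
    s=np.cross(z,X)
    return np.array([x,y,.062]),X,Y,z,s
def pts(v):
    o,X,Y,z,s=frame(v);m=o+.066*z
    if 1: rimp=[m+.015*(a*X+b*s) for a,b in [(1,1),(1,-1),(-1,-1),(-1,1)]]
    pl=[np.array([v[0],v[1],.048])+a*.038*X+b*v4*Y for a,b in [(1,1),(1,-1),(-1,-1),(-1,1)]]
    return np.array(rimp+pl+[m,o,o+.016*z])
v4=.075
tgt=np.vstack([rim,plate,[[228.1,97.2],[274.9,107.9],[267,106.3]]])
def f(v):
    global v4
    v4=v[4]
    return (proj(P,pts(v[:4]))-tgt).ravel()
r=least_squares(f,[.567,-.047,-.127,-.85,.067],loss='soft_l1')
print(r.x.round(4),np.round(r.fun.reshape(-1,2),1).tolist())
v=r.x[:4];o,X,Y,z,s=frame(v);print('pivot',o,'X',X,'b',z,'mouth',o+.066*z)
T=camera_params('top');S=camera_params('scene')
print('top reproj',proj(T,[o,o+.066*z]),'det 297.3,204.6 282.2,202.9','scene',proj(S,[o,o+.066*z]),'297.2,219.9 282.2,204.2')
np.save('sw.npy',v)
# bar
for nm,a,u in [('P1',([275.5,113],[363,191.5]),[318.7,151])]:
    Q=np.load(nm+'.npy',allow_pickle=True).item()
im=cv2.imread('pics/w1.png')[90:210,250:390];cv2.imwrite('pics/bar1.png',cv2.resize(im,None,fx=5,fy=5,interpolation=2))
im=cv2.imread('pics/w2.png')[150:280,290:410];cv2.imwrite('pics/bar2.png',cv2.resize(im,None,fx=4.5,fy=4.5,interpolation=2))
E
python3 e.py
```

```text
[[0.613, 0.0195, 0.048], [0.5938, -0.1265, 0.048], [0.522, -0.1177, 0.048], [0.5408, 0.0274, 0.048]] centre [ 0.56739764 -0.04931299  0.048     ]
sizes 0.14723305502268572 0.07227768089215914
[ 0.5674 -0.0493 -0.1281 -0.7667  0.0734] [[0.1, 0.4], [0.0, 0.9], [-0.7, 0.4], [0.0, -0.7], [0.8, -1.4], [0.5, -1.8], [-0.5, 1.5], [-0.7, 1.5], [0.6, 2.9], [0.7, -2.3], [-1.8, -1.9]]
pivot [ 0.56735318 -0.0493138   0.062     ] X [ 0.99180808 -0.12773693  0.        ] b [0.08861673 0.68806088 0.7202217 ] mouth [ 0.57320188 -0.00390178  0.10953463]
top reproj [[299.45151985 204.98946926]
 [283.36807066 201.83654478]] det 297.3,204.6 282.2,202.9 scene [[297.90273049 223.40127483]
 [284.87686948 202.50033021]] 297.2,219.9 282.2,204.2
```

View pics/bar1.png

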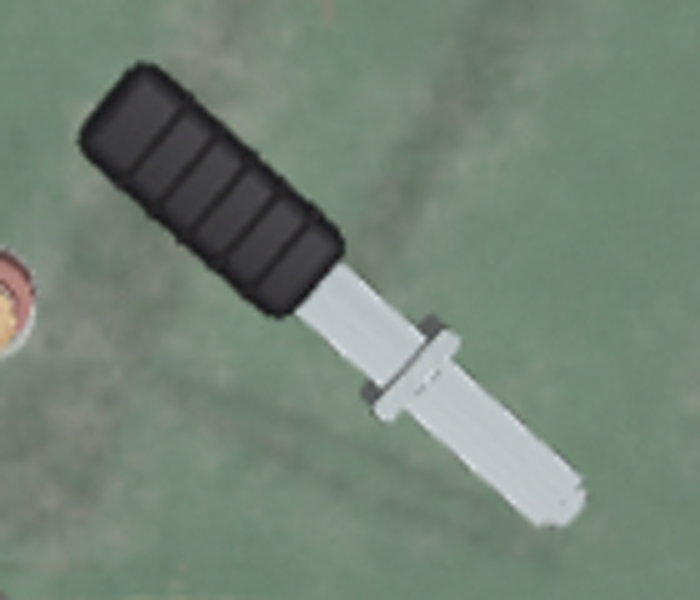

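View pics/bar2.png

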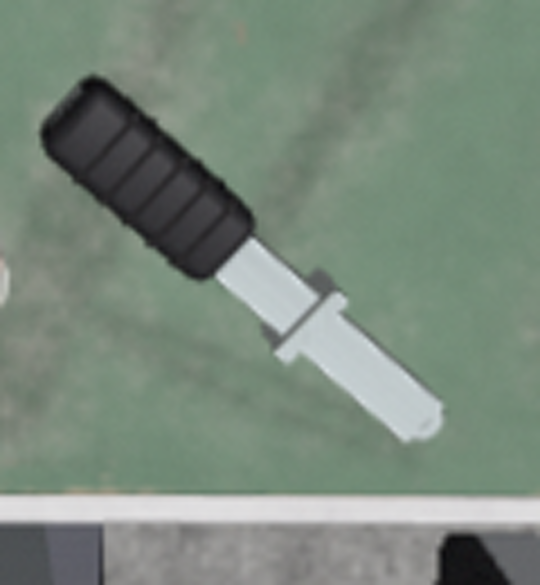

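```bash
cat > f.py <<'E'
from h import *
from scipy.optimize import least_squares
P1=np.load('P1.npy',allow_pickle=True).item();P2=np.load('P2.npy',allow_pickle=True).item()
c1=lambda x,y:[250+x/5,90+y/5]
c2=lambda x,y:[290+x/4.5,150+y/4.5]
# (s from centre along b, z)
S=[(-.075,.013),(-.021,.026),(.010,.026),(.075,.020)]
t1=[c1(566,508),c1(415,373),c1(314,278),c1(112,100)]
t2=[c2(427,425),c2(312,318),c2(228,259),c2(66,108)]
def f(v):
    b=np.array([np.cos(v[2]),np.sin(v[2]),0]);X=[np.array([v[0],v[1],z])+s*b for s,z in S]
    return np.r_[proj(P1,X)-t1,proj(P2,X)-t2].ravel()
r=least_squares(f,[.432,-.144,.85]);print(r.x,r.fun.reshape(-1,2).round(1).tolist())
np.save('bar.npy',r.x)
for t,P in((t1,P1),(t2,P2)):print([atz(P,u,z).round(4).tolist() for u,(s,z) in zip(t,S)])
# IK checks
v=r.x;b=np.array([np.cos(v[2]),np.sin(v[2]),0])
for tilt in (0,.3,.5,.7):
  for sg in(1,-1):
    q=rot(np.array([0,0,-np.cos(tilt)])-np.sin(tilt)*b,sg*np.array([-b[1],b[0],0]))
    g=np.array([v[0],v[1],.024])+b*.04
    k=inverse_kinematics(g,q);k2=inverse_kinematics(g+[0,0,.12],q)
    print(tilt,sg,None if k is None else k.round(2) if hasattr(k,'round') else np.round(k,2),None if k2 is None else np.round(k2,2))
q=rot([.64,0,-.77],[0,-1,0]);print(inverse_kinematics([.43,-.05,.25],q),inverse_kinematics([.40,-.05,.28],q))
E
python3 f.py
```

```text
[ 0.43399358 -0.14231997  0.85156331] [[0.3, -0.0], [0.1, 0.0], [0.7, 1.5], [-1.6, -1.5], [0.2, -0.4], [-0.4, 1.6], [1.2, -0.4], [-0.4, -0.5]]
[[0.3845, -0.1984, 0.013], [0.4202, -0.158, 0.026], [0.4423, -0.134, 0.026], [0.4817, -0.0877, 0.02]]
[[0.3839, -0.1985, 0.013], [0.4223, -0.1584, 0.026], [0.4401, -0.1333, 0.026], [0.4828, -0.0864, 0.02]]
0 1 [-0.78  0.8   1.15  2.19 -1.03  0.87 -2.83] [ 1.22  0.47 -1.23  2.06  0.54  0.98  2.13]
0 -1 [ 0.53  0.44 -0.43  2.14  0.31  0.62 -0.83] [ 0.58  0.22 -0.46  2.09  0.13  0.86 -0.68]
0.3 1 [ 0.99  1.   -1.25  2.    1.14  1.39  1.61] [ 1.01  0.65 -1.24  1.96  0.8   1.35  1.83]
0.3 -1 [ 0.35  0.53 -0.4   2.03  0.54  0.91 -1.14] [ 0.43  0.33 -0.48  1.99  0.41  1.11 -1.  ]
0.5 1 [ 0.87  1.12 -1.26  1.92  1.19  1.65  1.53] [ 0.88  0.79 -1.25  1.89  0.92  1.61  1.7 ]
0.5 -1 [ 0.29  0.63 -0.43  1.94  0.65  1.12 -1.27] [ 0.36  0.44 -0.51  1.91  0.54  1.3  -1.14]
0.7 1 [ 0.78  1.24 -1.26  1.83  1.24  1.89  1.47] [ 0.78  0.94 -1.25  1.82  1.    1.87  1.6 ]
0.7 -1 [ 0.25  0.75 -0.47  1.86  0.73  1.34 -1.37] [ 0.32  0.56 -0.55  1.84  0.65  1.5  -1.25]
None None
```

Bar fitted at (0.434, -0.142) with yaw 0.852 rad, and its length agrees. The vial is about 53 mm to the side of the bar axis, so I'll use a narrow opening, a mild backward tilt, and a vertical descent.

```bash
cat > g.py <<'E'
from h import *
T=camera_params('top')
print('oil',atz(T,[243.7,178.6],0))
v=np.load('bar.npy');b=np.array([np.cos(v[2]),np.sin(v[2]),0]);n=np.array([0,0,1.])
t=.35
q=rot(-np.cos(t)*n-np.sin(t)*b,-np.cross(n,b))
g=np.array([v[0],v[1],.025])+b*.03
move_gripper(.044,60)
move_ptp(g+[0,0,.1],q)
im,P=snap('wrist','w3')
movel(g+[0,0,.03],q,.15)
im,P=snap('wrist','w4')
print(read_time_s(),read_ft_force(),read_finger_gap())
E
python3 g.py
```

```text
oil [0.65353243 0.10680463 0.        ]
7.4917 [ 0.22677423  0.7247893  -0.10705751] 0.04404273786127435
```

View pics/w4.png

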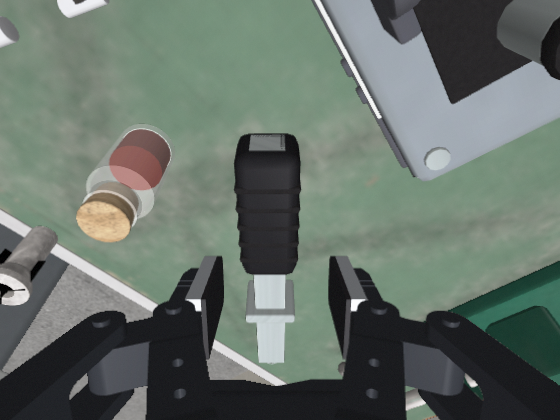

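The bar runs up the middle of the jaws (grip at col 267, collar at 270, jaw centre about 275). The vial at (125,180) stands clear to the left, so I'll descend and grip.

```bash
cat > g2.py <<'E'
from h import *
v=np.load('bar.npy');b=np.array([np.cos(v[2]),np.sin(v[2]),0]);n=np.array([0,0,1.])
g=np.array([v[0],v[1],.025])+b*.03
movel(g,None,.08)
print(read_ft_force())
move_gripper(.0,90)
print('gap',read_finger_gap(),read_eef_pos(),read_ft_force())
movel(g+[0,0,.16],None,.2)
print('gap',read_finger_gap(),read_ft_force(),read_time_s())
im,P=snap('wrist','w5');np.save('P5.npy',P,allow_pickle=True);np.save('tcp5.npy',[*read_eef_pos(),*read_tcp_rot()])
E
python3 g2.py
```

```text
[ 0.11712331  0.72436453 -0.03144076]
gap 0.02404153279510163 [ 0.45414139 -0.11943794  0.02548287] [-0.0771361   1.74872806  1.80752445]
gap 0.02424240318860026 [ 0.19597378 -0.62023919 -2.47497724] 9.275
```

View pics/w5.png

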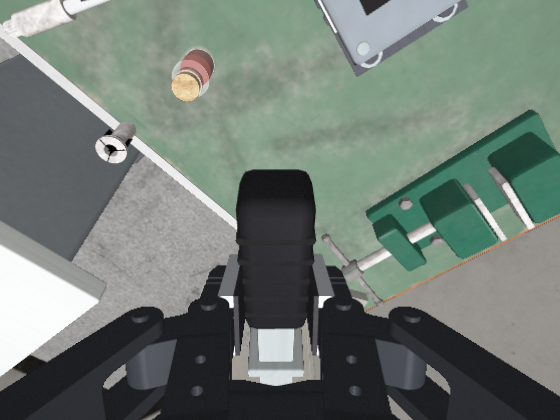

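```bash
cat > k.py <<'E'
from h import *
P=np.load('P5.npy',allow_pickle=True).item();a=np.load('tcp5.npy');M=R.from_quat(a[3:]).as_matrix();t=.35
def bn(t): # b,n in tool frame: z=-cos n - sin b ; 
    b=np.array([np.cos(t),0,-np.sin(t)]);n=np.array([-np.sin(t),0,-np.cos(t)]);return b,n
for dt in(-.1,0,.1):
    b,n=bn(t);B=b*np.cos(dt)+n*np.sin(dt);N=n*np.cos(dt)-b*np.sin(dt)
    c=-.03*b-.012*n; g=c+.03*b  # pivot about grasp
    pts=[a[:3]+M@(g+(s-.03)*B+h*N+l*np.array([0,1,0])) for s,h,l in[(.075,.013,.013),(.075,.013,-.013),(.075,-.013,0),(.01,.013,.013),(.01,.013,-.013),(-.018,.013,.013),(-.018,.013,-.013)]]
    print(dt,proj(P,pts).round(0).tolist())
print(M@bn(t)[0])
E
python3 k.py
python3 -c "
import cv2
a=cv2.imread('pics/w5.png')[150:420,180:380];cv2.imwrite('pics/w5c.png',cv2.resize(a,None,fx=2.2,fy=2.2))"
```

```text
-0.1 [[310.0, 193.0], [226.0, 193.0], [269.0, 160.0], [302.0, 336.0], [237.0, 336.0], [300.0, 380.0], [241.0, 380.0]]
0 [[310.0, 204.0], [225.0, 204.0], [269.0, 162.0], [302.0, 334.0], [238.0, 334.0], [299.0, 371.0], [242.0, 371.0]]
0.1 [[311.0, 217.0], [224.0, 217.0], [269.0, 166.0], [301.0, 331.0], [238.0, 331.0], [299.0, 363.0], [242.0, 363.0]]
[ 0.65890976  0.75221993 -0.00176112]
```

View pics/w5c.png

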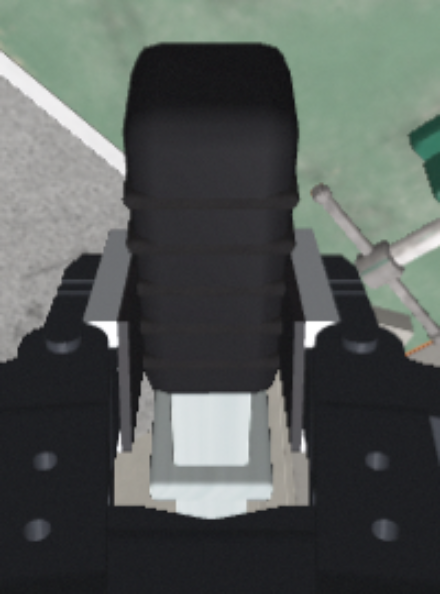

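```bash
cat >> h.py <<'E'
YAW=-.128
XA=np.array([np.cos(YAW),np.sin(YAW),0]);YA=np.array([-XA[1],XA[0],0]);ZA=np.array([0,0,1.])
def bnl(l):
    b=np.cos(l)*ZA-np.sin(l)*YA; n=np.cos(l)*(-YA)*1+(-np.sin(l))*ZA if l<0 else None
    if l>=0: n=-np.cos(l)*YA-np.sin(l)*ZA
    return b,n
def toolq(l,t): # t: angle of tool from perpendicular toward -b
    b,n=bnl(l);return rot(-np.cos(t)*n-np.sin(t)*b,XA)
E
cat > m.py <<'E'
from h import *
q=toolq(-.8,.35);print(R.from_quat(q).as_matrix().round(2))
p=[.573,-.10,.31]
move_ptp(p,q)
im,P=snap('wrist','w6');np.save('P6.npy',P,allow_pickle=True)
for n in ['pivot','socket_mouth','socket_floor']:
    d=tip_of('wrist',n)[:2];print(n,[(np.round(e['at'],1).tolist(),round(e['confidence'],2)) for e in d])
b,_=bnl(-.8)
print(proj(P,[[.5674,-.0467,.062],[.573,-.001,.108]]))
for l in(-.8,-.85):
  for d in(.10,.0):
    b,n=bnl(-.8);print(inverse_kinematics(np.array([.573,-.001,.108])+b*(.025+.03+d)+.012*n,toolq(l,.35)))
print(read_time_s(),read_qpos())
E
python3 m.py
```

```text
[[ 0.12  0.99  0.05]
 [ 0.91 -0.13  0.41]
 [ 0.41  0.   -0.91]]
pivot []
socket_mouth [([262.0, 168.0], 0.66)]
socket_floor []
[[263.33559455 222.20212312]
 [261.49559818 169.12331608]]
[ 0.5197898   0.36381646 -0.65875463  1.8146595  -0.23428822  0.95082499
 -0.09524536]
[ 0.5990421   0.44573978 -0.60875345  1.86988583 -0.22268229  0.87304544
  0.0555867 ]
[ 0.4881972   0.35729073 -0.64990461  1.80663367 -0.1781281   0.95979419
 -0.15243038]
[ 0.56609923  0.43358891 -0.59756501  1.86780701 -0.16968872  0.87337415
 -0.00323165]
10.6 [ 0.77861767  0.31678125 -0.56808098  1.66333562 -0.26234297  1.26612601
  0.18947477]
```

View pics/w6.png

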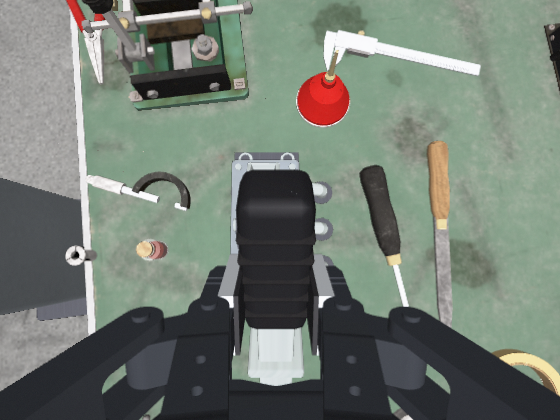

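The mouth at (262,168) is hidden behind the grip, so I'll shift right to uncover it.

```bash
cat > m2.py <<'E'
from h import *
movel([.573,-.19,.30],None,.3)
im,P=snap('wrist','w7');np.save('P7.npy',P,allow_pickle=True)
for n in ['pivot','socket_mouth','socket_floor']:
    d=tip_of('wrist',n)[:2];print(n,[(np.round(e['at'],1).tolist(),round(e['confidence'],2)) for e in d])
print(proj(P,[[.5674,-.0467,.062],[.573,-.001,.108]]),read_time_s())
cv2.imwrite('pics/w7c.png',cv2.resize(im[40:220,180:370,::-1],None,fx=3.3,fy=3.3,interpolation=2))
E
python3 m2.py
```

```text
pivot [([251.4, 135.6], 0.69)]
socket_mouth [([249.8, 69.5], 0.93), ([149.3, 174.7], 0.32)]
socket_floor [([249.8, 124.5], 0.9)]
[[250.39582379 134.72584211]
 [246.96250461  72.25145319]] 11.25
```

View pics/w7c.png

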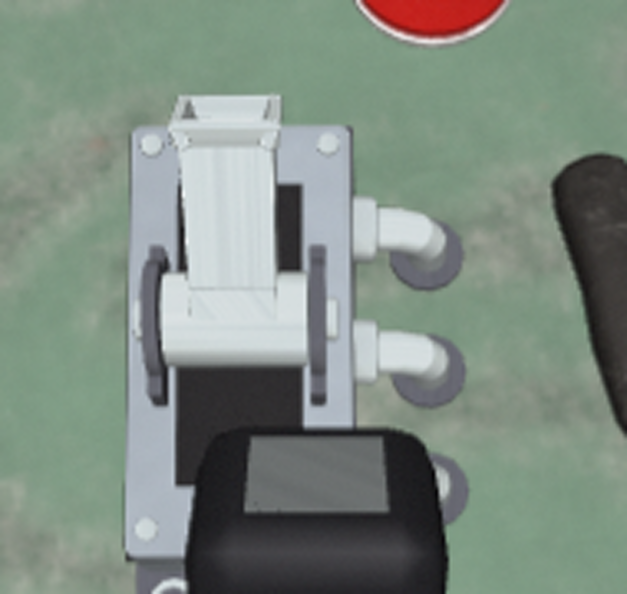

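```bash
cat > n.py <<'E'
from h import *
from scipy.optimize import least_squares
Ps=[np.load(f'P{i}.npy',allow_pickle=True).item() for i in(2,7)]
def pr(P,X):
    X=np.array(X);u=proj(P,X);T=np.array(P['camera_from_world']);d=(X@T[:3,:3].T+T[:3,3])[:,2]
    u[:,0]+=-1.6+1.147/d;return u
c2=lambda x,y:[100+x/2.85,y/2.85]
c7=lambda x,y:[180+x/3.3,40+y/3.3]
rim=[np.array([c2(343,235),c2(400,240),c2(393,335),c2(336,327)]),np.array([c7(280,97),c7(280,140),c7(170,140),c7(181,97)])]
det=[[[228.1,97.2],[274.9,107.9],[267,106.3]],[[249.8,69.5],[251.4,135.6],[249.8,124.5]]]
pl=[np.array([c2(322,177),c2(698,230),c2(667,415),c2(311,368)]),np.array([c7(352,127),c7(130,127)])]
plk=[[(1,1),(1,-1),(-1,-1),(-1,1)],[(1,1),(-1,1)]]
def f(v,full=False):
    x,y,yaw,l,hw,hl,hd=v
    X=np.array([np.cos(yaw),np.sin(yaw),0]);Y=np.array([-X[1],X[0],0]);Z=np.array([0,0,1.])
    z=np.cos(l)*Z-np.sin(l)*Y;s=np.cross(z,X);o=np.array([x,y,.062]);m=o+.066*z
    r=[]
    for i,P in enumerate(Ps):
        r.append((pr(P,[m+hw*(a*X+b*s) for a,b in[(1,1),(1,-1),(-1,-1),(-1,1)]])-rim[i]))
        r.append(.7*(pr(P,[m,o,o+.016*z])-det[i]))
        r.append((pr(P,[np.array([x,y,.048])+a*hd*X+b*hl*Y for a,b in plk[i]])-pl[i]))
    if full:return r,o,z,m
    return np.vstack(r).ravel()
r=least_squares(f,[.567,-.047,-.128,-.82,.015,.075,.038],loss='soft_l1');print(r.x.round(4))
R_,o,z,m=f(r.x,True)
for a in R_:print(a.round(1).tolist())
print(o,z,m)
for l in(-.75,-.8,-.85,-.9):
    g=least_squares(lambda w:f(np.r_[w[:3],l,w[3:]]),np.delete(r.x,3),loss='soft_l1');print(l,g.cost,f(np.r_[g.x[:3],l,g.x[3:]],True)[3],g.x[:3])
E
python3 n.py
```

```text
[ 0.5672 -0.0488 -0.1305 -0.7808  0.0153  0.0729  0.0367]
[[0.7, 0.0], [0.7, 0.5], [-0.2, 0.6], [0.4, -0.6]]
[[0.8, 2.0], [1.0, -1.5], [-0.7, -1.3]]
[[1.9, -0.1], [0.7, -0.3], [-0.1, 0.6], [0.4, 0.4]]
[[0.5, -0.9], [-0.0, -3.6], [0.0, -3.5], [-0.5, -0.9]]
[[-0.5, 2.8], [0.3, 0.7], [1.0, -1.3]]
[[-1.2, -0.5], [0.9, -0.4]]
[ 0.56722007 -0.04882899  0.062     ] [0.09156677 0.69786695 0.71035009] [ 0.57326348 -0.00276978  0.10888311]
-0.75 18.75292129134921 [ 0.57319549 -0.00371534  0.11029147] [ 0.56734482 -0.04832144 -0.13041836]
-0.8 17.886201247608554 [ 0.57330386 -0.00226644  0.10798264] [ 0.56711913 -0.04920625 -0.13100396]
-0.85 24.01808836146119 [ 0.57340093 -0.00089835  0.10555889] [ 0.5668886  -0.05005333 -0.13171867]
-0.9 33.24800782499446 [0.57348233 0.00064244 0.10302626] [ 0.56672718 -0.05061391 -0.13103637]
```

Lean is about -0.80 and the mouth is at (0.573, -0.002, 0.108), which fits both views. Now insert, watching force.

```bash
cat >> h.py <<'E'
YAW=-.130
XA=np.array([np.cos(YAW),np.sin(YAW),0]);YA=np.array([-XA[1],XA[0],0])
PIV=np.array([.5671,-.0490,.062])
def tcp_for(l,out,s=.03,h=.012):  # bar centre 'out' from mouth along socket lean l
    b,n=bnl(l);return PIV+b*(.066+out+s)+h*n
E
cat > ins.py <<'E'
from h import *
l=-.81;q=toolq(l,.35)
move_ptp(tcp_for(l,.16),q)
movel(tcp_for(l,.103),q,.15)
f0=np.array(read_ft_force());b,n=bnl(l);print('mouth',PIV+.066*b,f0)
snap('wrist','w8');snap('scene','s8')
for o in [.085,.078,.071]:
    movel(tcp_for(l,o),q,.06);d=np.array(read_ft_force())-f0
    print(o,(d@b).round(2),(d@n).round(2),(d@XA).round(2),read_time_s())
    if np.linalg.norm(d)>12:break
E
python3 ins.py; python3 -c "
import cv2
a=cv2.imread('pics/s8.png')[130:280,200:400];cv2.imwrite('pics/s8c.png',cv2.resize(a,None,fx=4,fy=4,interpolation=2))"
```

```text
mouth [ 0.57329689 -0.00160041  0.1075069 ] [-0.0400136  0.7956029 -2.140131 ]
0.085 -0.75 0.32 0.02 13.5583
0.078 -0.79 0.31 -0.02 13.825
0.071 -1.17 1.3 0.74 14.0917
```

View pics/s8c.png

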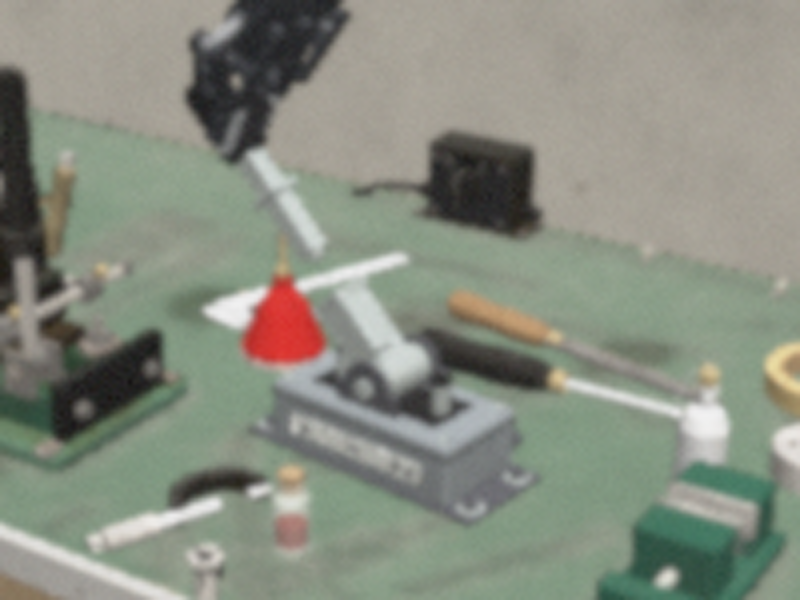

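The bar is parallel with the socket and nearly in line, with the nose at crop (318,245) and the mouth at (355,285). Continuing in.

```bash
cat > ins2.py <<'E'
from h import *
l=-.81;q=toolq(l,.35);b,n=bnl(l)
f0=np.array([-.04,.796,-2.14])
for o in [.066,.060,.053,.046,.040,.034,.030,.027,.025]:
    movel(tcp_for(l,o),q,.05);d=np.array(read_ft_force())-f0
    print(o,(d@b).round(2),(d@n).round(2),(d@XA).round(2),read_time_s())
    if np.linalg.norm(d)>15:break
snap('scene','s9');snap('wrist','w9')
E
python3 ins2.py; python3 -c "
import cv2
a=cv2.imread('pics/s9.png')[130:280,200:400];cv2.imwrite('pics/s9c.png',cv2.resize(a,None,fx=4,fy=4,interpolation=2))"
```

```text
0.066 -0.47 0.28 0.04 14.3417
0.06 -0.31 1.3 -1.22 14.6083
0.053 -1.24 1.15 -1.43 14.9
0.046 -1.81 0.56 -1.55 15.1917
0.04 -1.46 -0.03 -1.62 15.4583
0.034 -0.1 0.03 -1.16 15.725
0.03 -1.01 0.52 -1.42 15.975
0.027 1.23 -0.55 -2.97 16.225
0.025 4.92 1.23 -4.43 16.475
```

View pics/s9c.png

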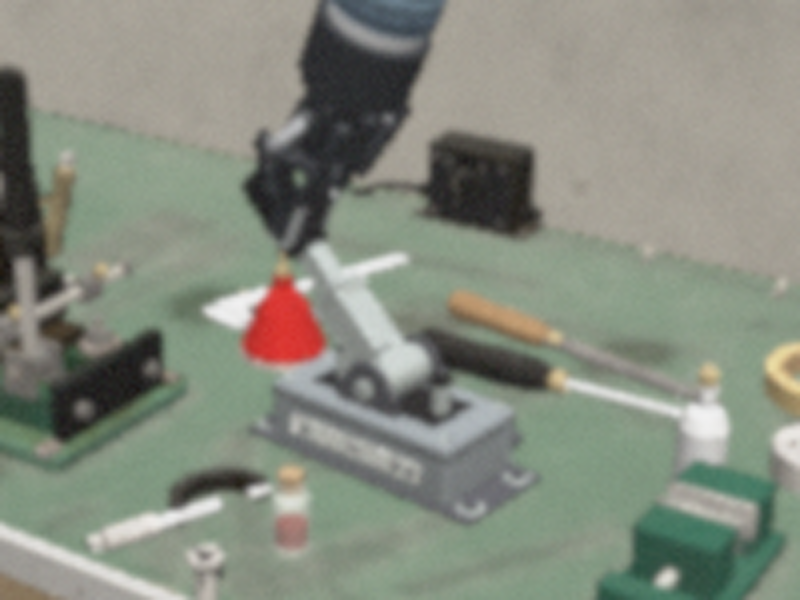

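Axial force is rising at the expected floor depth. I'll push slightly more to confirm, then release.

```bash
cat > rel.py <<'E'
from h import *
l=-.81;q=toolq(l,.35);b,n=bnl(l)
f0=np.array([-.04,.796,-2.14])
movel(tcp_for(l,.0235),q,.04);d=np.array(read_ft_force())-f0
print((d@b).round(2),(d@n).round(2),(d@XA).round(2),read_finger_gap())
move_gripper(.05)
pause(.5)
print('free',np.round(read_ft_force(),2),read_finger_gap(),read_time_s())
movel(np.array(read_eef_pos())+.07*(np.cos(.35)*n+np.sin(.35)*b),None,.2)
movel(np.array(read_eef_pos())-.06*YA+[0,0,.04],None,.25)
snap('scene','s10');_,P=snap('wrist','w10');np.save('P10.npy',P,allow_pickle=True)
for nn in ['bar_centre','socket_mouth','pivot']:
    print(nn,[(np.round(e['at'],1).tolist(),round(e['confidence'],2)) for e in tip_of('wrist',nn)[:2]])
print(read_time_s(),proj(P,[PIV,PIV+.066*b,PIV+.091*b,PIV+.166*b]))
E
python3 rel.py; python3 -c "
import cv2
a=cv2.imread('pics/s10.png')[130:280,200:400];cv2.imwrite('pics/s10c.png',cv2.resize(a,None,fx=4,fy=4,interpolation=2))"
```

```text
8.3 3.09 -4.87 0.02406882882880661
free [-0.05  0.14  0.16] 0.049814819432696875 17.6917
bar_centre [([278.0, 172.9], 0.62)]
socket_mouth [([276.6, 198.3], 0.9)]
pivot [([132.8, 210.3], 0.67), ([275.9, 263.7], 0.65)]
18.8833 [[274.65142633 262.67166824]
 [274.3959056  202.78134372]
 [274.28012508 175.70866154]
 [273.84239923  73.7149978 ]]
```

View pics/s10c.png

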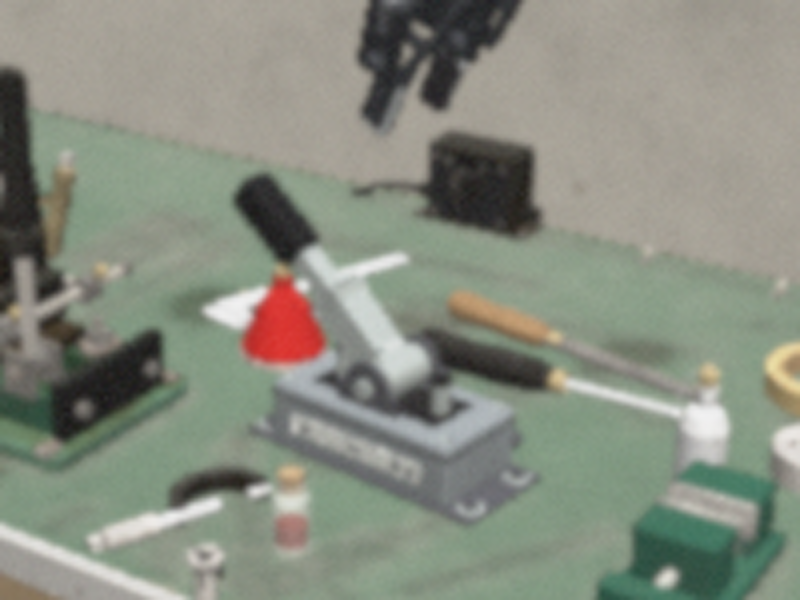

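View pics/w10.png

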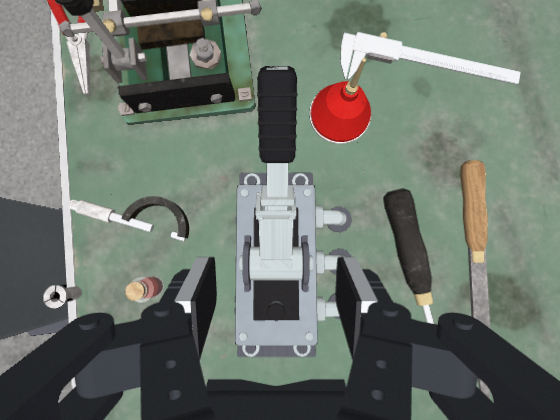

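Home: the grip tip is at (277,68) against a predicted (274,74), the collar is at the mouth, and the fingers are clear. Before regrasping I'll check reachability of both swing arcs.

```bash
cat > ik.py <<'E'
from h import *
for t,ls in [(.9,[-.81,-.4,.04]),(1.1,[-.81,-.4,.04]),(np.pi/2+.3,[.04,.5,.95]),(np.pi/2,[.04,.5,.95]),(1.2,[.04,.5,.95])]:
    for l in ls:
        q=toolq(l,t);k=inverse_kinematics(tcp_for(l,.025,.045,0),q)
        z=R.from_quat(q).as_matrix()[:,2]
        print(round(t,2),l,z.round(2),tcp_for(l,.025,.045,0).round(3),None if k is None else np.round(k,2))
E
python3 ik.py
```

```text
0.9 -0.81 [-0.02 -0.14 -0.99] [0.58  0.049 0.156] [ 0.2   0.43 -0.51  1.8   0.39  1.05 -0.62]
0.9 -0.4 [ 0.03  0.27 -0.96] [0.574 0.004 0.187] [ 0.57  0.38 -0.61  1.84 -0.07  0.95 -0.09]
0.9 0.04 [ 0.08  0.65 -0.76] [ 0.566 -0.054  0.198] [ 0.89  0.51 -0.65  1.8  -0.45  1.09  0.4 ]
1.1 -0.81 [-0.04 -0.33 -0.94] [0.58  0.049 0.156] [ 0.08  0.48 -0.5   1.76  0.56  1.19 -0.79]
1.1 -0.4 [ 0.01  0.07 -1.  ] [0.574 0.004 0.187] [ 0.43  0.36 -0.56  1.83  0.14  1.   -0.31]
1.1 0.04 [ 0.06  0.48 -0.87] [ 0.566 -0.054  0.198] [ 0.8   0.43 -0.63  1.82 -0.3   1.03  0.25]
1.87 0.04 [-0.03 -0.25 -0.97] [ 0.566 -0.054  0.198] [ 0.3   0.36 -0.49  1.81  0.46  1.13 -0.52]
1.87 0.5 [ 0.03  0.2  -0.98] [ 0.559 -0.114  0.181] [ 0.69  0.38 -0.54  1.82 -0.01  1.    0.05]
1.87 0.95 [ 0.08  0.6  -0.8 ] [ 0.553 -0.159  0.141] [ 0.94  0.61 -0.56  1.74 -0.34  1.1   0.5 ]
1.57 0.04 [ 0.01  0.04 -1.  ] [ 0.566 -0.054  0.198] [ 0.5   0.34 -0.54  1.82  0.15  1.03 -0.22]
1.57 0.5 [ 0.06  0.48 -0.88] [ 0.559 -0.114  0.181] [ 0.85  0.47 -0.59  1.79 -0.27  1.06  0.32]
1.57 0.95 [ 0.11  0.81 -0.58] [ 0.553 -0.159  0.141] [ 1.02  0.76 -0.57  1.68 -0.51  1.25  0.65]
1.2 0.04 [ 0.05  0.4  -0.92] [ 0.566 -0.054  0.198] [ 0.75  0.4  -0.61  1.82 -0.22  1.02  0.16]
1.2 0.5 [ 0.1   0.76 -0.64] [ 0.559 -0.114  0.181] [ 0.99  0.64 -0.62  1.74 -0.51  1.2   0.56]
1.2 0.95 [ 0.13  0.96 -0.25] [ 0.553 -0.159  0.141] [ 1.09  0.97 -0.6   1.59 -0.64  1.44  0.76]
```

```bash
cat > sw1.py <<'E'
from h import *
t=1.0
def zt(l): return R.from_quat(toolq(l,t)).as_matrix()[:,2]
l=-.81;q=toolq(l,t);g=tcp_for(l,.025,.045,0)
move_ptp(g-.10*zt(l),q)
movel(g,q,.12)
print('at',np.round(read_ft_force(),2))
move_gripper(0,35)
print('gap',read_finger_gap(),np.round(read_ft_force(),2),read_time_s())
for l in np.linspace(-.81,.04,8)[1:]:
    movel(tcp_for(l,.025,.045,0),toolq(l,t),.08)
    b,n=bnl(l);f=np.array(read_ft_force());print(l.round(2),'ax %.1f n %.1f x %.1f'%(f@b,f@n,f@XA),read_time_s())
    if np.linalg.norm(f)>35:break
snap('scene','s11');snap('top','t11')
E
python3 sw1.py; python3 -c "
import cv2
a=cv2.imread('pics/s11.png')[130:280,200:400];cv2.imwrite('pics/s11c.png',cv2.resize(a,None,fx=4,fy=4,interpolation=2))"
```

```text
at [-0.63  0.28  0.82]
gap 0.025599059704956607 [-0.72  1.59  4.04] 21.0083
-0.69 ax 1.2 n -1.9 x -0.2 21.3667
-0.57 ax 1.5 n -2.0 x -0.4 21.725
-0.45 ax 3.0 n -1.9 x -1.3 22.0833
-0.32 ax 3.7 n -1.5 x -1.7 22.4417
-0.2 ax 5.3 n -0.3 x -2.8 22.8
-0.08 ax 5.8 n 1.0 x -0.4 23.1583
0.04 ax 5.4 n 0.3 x -1.5 23.5167
```

View pics/s11c.png

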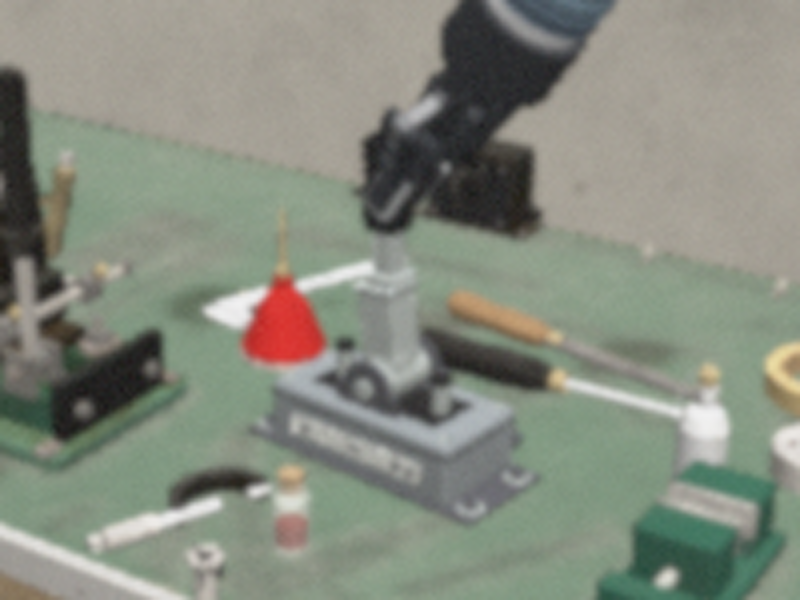

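```bash
pwd; cat > chk.py <<'E'
from h import *
S=camera_params('scene');T=camera_params('top')
for l in(-.15,0,.15):
    b,n=bnl(l);print(l,'scene crop',((proj(S,[PIV,PIV+.066*b])-[200,130])*4).round(0).tolist(),'top',proj(T,[PIV,PIV+.066*b]).round(1).tolist())
for c in('scene','top'):
    snap(c,c+'_c')
    for n in('pivot','socket_mouth','bar_centre'):print(c,n,[(np.round(e['at'],1).tolist(),round(e['confidence'],2)) for e in tip_of(c,n)[:1]])
print(read_time_s())
E
python3 chk.py
```

```text
.
-0.15 scene crop [[391.0, 374.0], [381.0, 280.0]] top [[299.3, 205.1], [297.1, 202.7]]
0 scene crop [[391.0, 374.0], [393.0, 283.0]] top [[299.3, 205.1], [300.9, 203.1]]
0.15 scene crop [[391.0, 374.0], [405.0, 288.0]] top [[299.3, 205.1], [304.7, 203.5]]
scene pivot [([298.1, 220.4], 0.65)]
scene socket_mouth [([294.7, 201.8], 0.81)]
scene bar_centre [([295.0, 187.9], 0.74)]
top pivot [([296.3, 203.2], 0.54)]
top socket_mouth [([298.9, 202.4], 0.53)]
top bar_centre [([302.5, 201.4], 0.71)]
24.0167
```

Scene view suggests the socket is a touch left (about -0.1) and the top view about +0.04, so the play is showing. I'll nudge the bar 0.06 rad further to centre it, then pause.

```bash
cat > ctr.py <<'E'
from h import *
t=1.0
movel(tcp_for(.10,.025,.045,0),toolq(.10,t),.05)
b,n=bnl(.1);f=np.array(read_ft_force());print('ax %.1f n %.1f x %.1f'%(f@b,f@n,f@XA),read_time_s())
pause(.3)
im,_=snap('scene','s12')
cv2.imwrite('pics/s12c.png',cv2.resize(im[160:240,260:340,::-1],None,fx=7,fy=7,interpolation=2))
for c in('scene','top'):
    snap(c,c+'_d')
    for n in('pivot','socket_mouth','bar_centre'):print(c,n,[(np.round(e['at'],1).tolist(),round(e['confidence'],2)) for e in tip_of(c,n)[:1]])
pause(2.0);print(read_time_s())
E
python3 ctr.py
```

```text
ax 4.0 n -0.7 x -1.6 24.3333
scene pivot [([296.0, 221.7], 0.53)]
scene socket_mouth [([295.5, 201.3], 0.63)]
scene bar_centre [([297.8, 193.1], 0.5)]
top pivot [([298.3, 203.6], 0.58)]
top socket_mouth [([297.5, 204.7], 0.45)]
top bar_centre [([302.8, 197.4], 0.66)]
27.0833
```

View pics/s12c.png

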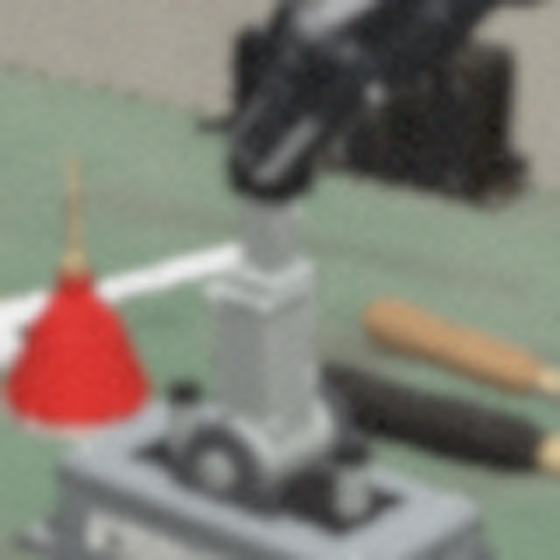

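Socket looks near vertical. The switch holds where it is left, so I'll let go, measure the lean with the sharper wrist camera, and stay there well over two seconds.

```bash
cat > look.py <<'E'
from h import *
t=1.0;z=R.from_quat(read_tcp_rot()).as_matrix()[:,2]
move_gripper(.05)
p=np.array(read_eef_pos())
movel(p-.09*z,None,.2)
q=toolq(0,.9)
move_ptp([.575,-.30,.27],rot([0.08,.65,-.76],XA))
im,P=snap('wrist','w13');np.save('P13.npy',P,allow_pickle=True)
for n in ['pivot','socket_mouth','socket_floor','bar_centre']:
    print(n,[(np.round(e['at'],1).tolist(),round(e['confidence'],2)) for e in tip_of('wrist',n)[:2]])
for l in(-.15,0,.15):
    b,_=bnl(l);print(l,proj(P,[PIV,PIV+.066*b,PIV+.166*b]).round(0).tolist())
print(read_time_s())
E
python3 look.py
```

```text
pivot [([297.3, 54.3], 0.64), ([241.0, 116.1], 0.56)]
socket_mouth [([237.6, 70.7], 0.68)]
socket_floor [([241.9, 109.8], 0.67)]
bar_centre [([234.9, 54.4], 0.87), ([133.4, 113.5], 0.63)]
-0.15 [[240.0, 118.0], [235.0, 69.0], [223.0, -42.0]]
0 [[240.0, 118.0], [234.0, 76.0], [220.0, -24.0]]
0.15 [[240.0, 118.0], [234.0, 84.0], [218.0, 1.0]]
29.05
```

View pics/w13.png

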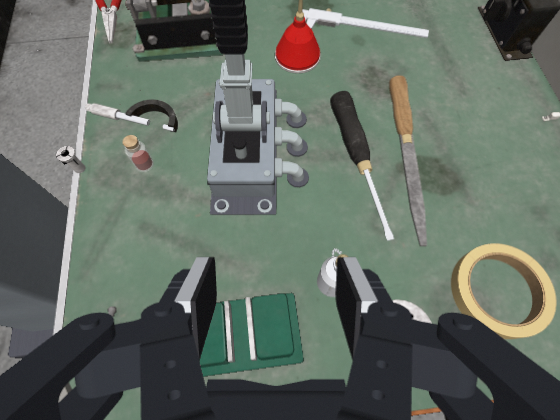

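The wrist view puts the rocker at about -0.07 (mouth at (238,71), pivot at (241,116)), inside ±0.17. On the regrasp I'll nudge it +0.05, hold another two seconds, and then throw it right.

```bash
cat > sw2.py <<'E'
from h import *
t=np.pi/2+.3
def zt(l): return R.from_quat(toolq(l,t)).as_matrix()[:,2]
G=lambda l:tcp_for(l,.025,.045,0)
l=.04
move_ptp([.57,-.15,.36],toolq(l,np.pi/2))
move_ptp(G(l)-.10*zt(l),toolq(l,t))
movel(G(l),toolq(l,t),.12);print('at',np.round(read_ft_force(),2))
move_gripper(0,35);print('gap',read_finger_gap(),np.round(read_ft_force(),2),read_time_s())
movel(G(.09),toolq(.09,t),.03)
pause(2.2);print(read_time_s())
for l in np.linspace(.09,.80,7)[1:]:
    movel(G(l),toolq(l,t),.08)
    b,n=bnl(l);f=np.array(read_ft_force());print(l.round(2),'ax %.1f n %.1f x %.1f'%(f@b,f@n,f@XA),read_time_s())
    if np.linalg.norm(f)>35:break
E
python3 sw2.py
```

```text
at [ 0.82  0.09 -0.03]
gap 0.025631345005341578 [-1.74  0.8   4.61] 31.7
34.275
0.21 ax 5.3 n 1.0 x -1.5 34.625
0.33 ax 6.0 n 3.1 x -1.8 34.975
0.45 ax 4.4 n 2.5 x -1.0 35.325
0.56 ax 4.5 n 2.6 x -1.5 35.675
0.68 ax 3.3 n 2.4 x -0.7 36.025
0.8 ax 1.8 n 2.5 x -0.5 36.375
```

```bash
cat > sw3.py <<'E'
from h import *
t=np.pi/2+.3
G=lambda l:tcp_for(l,.025,.045,0)
im,_=snap('scene','s14');cv2.imwrite('pics/s14c.png',cv2.resize(im[140:260,240:400,::-1],None,fx=5,fy=5,interpolation=2))
for l in [.85,.90,.94,.97,1.0]:
    movel(G(l),toolq(l,t),.05)
    b,n=bnl(l);f=np.array(read_ft_force());print(l,'ax %.1f n %.1f x %.1f'%(f@b,f@n,f@XA),np.round(read_ft_torque(),2),read_time_s())
    if abs(f@n)>12 or np.linalg.norm(f)>25:break
im,_=snap('scene','s15');cv2.imwrite('pics/s15c.png',cv2.resize(im[140:260,240:400,::-1],None,fx=5,fy=5,interpolation=2))
E
python3 sw3.py
```

```text
0.85 ax 2.2 n 0.3 x -1.1 [-0.66  0.39  0.31] 36.7083
0.9 ax 1.6 n -1.0 x 0.2 [-0.65  0.21  0.19] 36.9917
0.94 ax 0.1 n 0.3 x -1.3 [-0.59  0.22  0.14] 37.25
0.97 ax -0.7 n 0.2 x -1.5 [-0.51  0.23  0.2 ] 37.5
1.0 ax -0.8 n 0.7 x 0.4 [-0.52  0.21  0.14] 37.75
```

View pics/s15c.png

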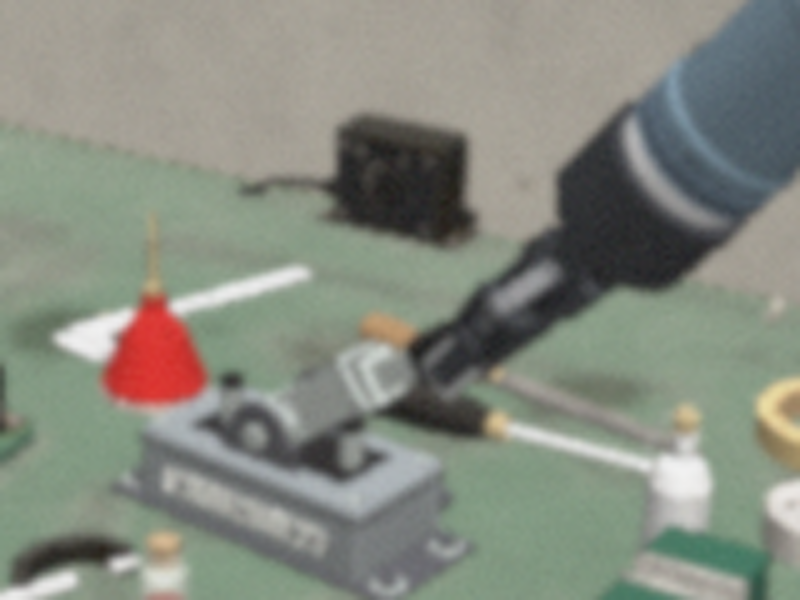

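```bash
cat > sw4.py <<'E'
from h import *
t=np.pi/2+.3
G=lambda l:tcp_for(l,.025,.045,0)
for l in [1.03,1.06,1.09]:
    movel(G(l),toolq(l,t),.05)
    b,n=bnl(l);f=np.array(read_ft_force());print(l,'ax %.1f n %.1f x %.1f'%(f@b,f@n,f@XA),np.round(read_ft_torque(),2),read_time_s())
    if abs(f@n)>8 or np.linalg.norm(f)>25:break
pause(.3)
f=np.array(read_ft_force());print((f@n).round(1))
S=camera_params('scene')
snap('scene','s16')
for nn in('pivot','socket_mouth','bar_centre'):print(nn,[(np.round(e['at'],1).tolist(),round(e['confidence'],2)) for e in tip_of('scene',nn)[:1]])
for l in(.7,.8,.9,1.):
    b,_=bnl(l);print(l,proj(S,[PIV,PIV+.066*b,PIV+.091*b]).round(1).tolist())
E
python3 sw4.py
```

```text
1.03 ax 0.4 n -4.9 x -1.8 [0.02 0.31 0.47] 38.05
1.06 ax 4.2 n -10.9 x -4.0 [0.86 0.53 0.63] 38.3
-11.5
pivot [([298.0, 222.0], 0.64)]
socket_mouth [([312.3, 216.0], 0.56)]
bar_centre [([320.5, 211.3], 0.67)]
0.7 [[297.8, 223.4], [311.0, 210.7], [316.4, 205.6]]
0.8 [[297.8, 223.4], [312.5, 212.8], [318.4, 208.5]]
0.9 [[297.8, 223.4], [313.8, 215.0], [320.3, 211.7]]
1.0 [[297.8, 223.4], [314.9, 217.4], [321.9, 214.9]]
```

Stop reached: the reaction is 11 N opposing, and the pixels match about 0.9. Now release, back off along the tool axis, and inspect.

```bash
cat > fin.py <<'E'
from h import *
z=R.from_quat(read_tcp_rot()).as_matrix()[:,2]
move_gripper(.05);pause(.2);print(np.round(read_ft_force(),2))
movel(np.array(read_eef_pos())-.10*z,None,.15)
movel([.56,-.20,.33],rot([0,0,-1],XA),.3)
im,P=snap('wrist','w17')
for n in ['pivot','socket_mouth','bar_centre']:
    print(n,[(np.round(e['at'],1).tolist(),round(e['confidence'],2)) for e in tip_of('wrist',n)[:2]])
for l in(.78,.9):
    b,_=bnl(l);print(l,proj(P,[PIV,PIV+.066*b,PIV+.091*b,PIV+.166*b]).round(0).tolist())
im,_=snap('scene','s17');cv2.imwrite('pics/s17c.png',cv2.resize(im[140:290,220:420,::-1],None,fx=4,fy=4,interpolation=2))
print(read_time_s(),np.round(read_ft_force(),2))
E
python3 fin.py
```

```text
[0.4  0.3  0.04]
pivot [([263.6, 11.1], 0.81)]
socket_mouth [([261.6, 64.2], 0.81)]
bar_centre [([260.6, 88.5], 0.57), ([349.1, 179.6], 0.16)]
0.78 [[261.0, 10.0], [260.0, 58.0], [259.0, 78.0], [257.0, 150.0]]
0.9 [[261.0, 10.0], [260.0, 65.0], [260.0, 88.0], [258.0, 165.0]]
41.3333 [-0.23  0.17  1.25]
```

View pics/s17c.png

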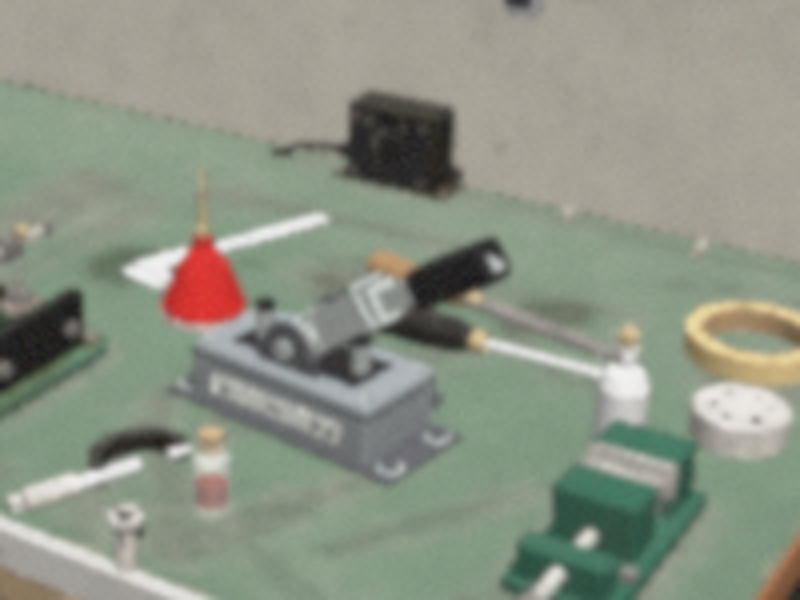

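View pics/w17.png

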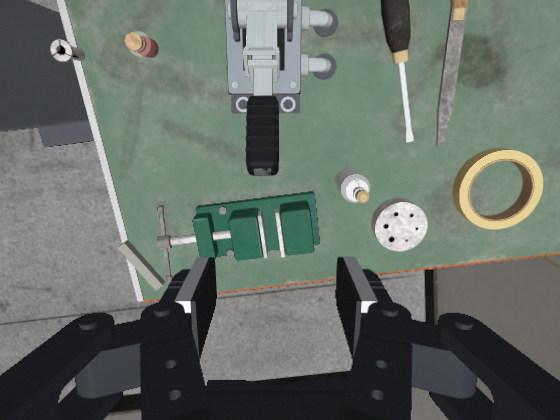

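The socket mouth at (262,64) fits a lean of about 0.87–0.9. The collar sits on the mouth, the bar is in line, the bystanders are unmoved and the arm is clear. Handing in.

```bash
python3 -c "
from bench import *
print(read_time_s());print(sign_off())"
```

```text
41.3333
the job is handed in; nothing more can be done
None
```

The job is handed in at 41 s of the 72 s allowed; `sign_off` gives no verdict, so the result is unconfirmed.

- **Insertion:** I put the bar nose first into the left-leaning socket until the floor pushed back with about 8 N, then released it and backed off. The wrist view showed the bar home and in line.
- **Centre off:** I took hold of the bar again and brought it to upright. It stayed there for about ten seconds, during which I let go to check the lean, regripped, nudged it about 0.05 rad right and held another 2.2 s.
- **Throw to the right:** I pushed it over until the stop pushed back with about 11 N, then let go and moved clear.

**Last checks:** the switch leans right by about 0.87 to 0.9 rad. The collar is at the socket mouth, with bar and socket in line. The bystanders that showed in the last pictures look undisturbed. The pliers were out of those views.

**Disagreement:** at centre off the cameras differed on the lean: about -0.1 rad from the scene camera, -0.07 from the wrist and +0.04 from the top. All are within the ±0.17 allowed, and the extra nudge was there to centre it.

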